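# Set the condiment pots in their stands

### The job

Get the condiment table ready for service: put each lidded pot in the round stand of its lid's colour, and the square toothpick box in the square black stand, each sitting flat and upright inside the rim. Set them down, don't drop them in, and leave the salt shaker and the empty steel pot standing where they are.

Things in the scene. Friction and masses are not known exactly. Their poses are not given: they have to be found in the camera images.
- red_pot: chilli pot: closed round steel pot with a red lid fixed on it. 56 mm diameter from the bottom up to the lid's top at 60 mm, with a knob 18 mm wide and 12 mm high in the middle of the lid (72 mm in all). Loose, 0.19 to 0.33 kg, upright on the table at the start. Origin: centre of the underside, z up; x and y axes mean nothing.
- green_pot: green pepper pot: closed round steel pot with a green lid fixed on it. 56 mm diameter from the bottom up to the lid's top at 60 mm, with a knob 18 mm wide and 12 mm high in the middle of the lid (72 mm in all). Loose, 0.19 to 0.33 kg, upright on the table at the start. Origin: centre of the underside, z up; x and y axes mean nothing.
- yellow_pot: garlic pot: closed round steel pot with a yellow lid fixed on it. 56 mm diameter from the bottom up to the lid's top at 60 mm, with a knob 18 mm wide and 12 mm high in the middle of the lid (72 mm in all). Loose, 0.19 to 0.33 kg, upright on the table at the start. Origin: centre of the underside, z up; x and y axes mean nothing.
- red_stand: red round stand: shallow red dish fixed to the table, for the red-lidded pot. 82 mm outside, 74 mm inside, rim 14 mm above the table, inner floor 6 mm above the table. Origin: centre of its underside at table height, z up; x and y axes mean nothing.
- green_stand: green round stand: shallow green dish fixed to the table, for the green-lidded pot. 82 mm outside, 74 mm inside, rim 14 mm above the table, inner floor 6 mm above the table. Origin: centre of its underside at table height, z up; x and y axes mean nothing.
- yellow_stand: yellow round stand: shallow yellow dish fixed to the table, for the yellow-lidded pot. 82 mm outside, 74 mm inside, rim 14 mm above the table, inner floor 6 mm above the table. Origin: centre of its underside at table height, z up; x and y axes mean nothing.
- square_box: toothpick box: closed square light-wood box with a black lid fixed on it. 48 x 48 mm, 62 mm high to the lid's top, with a black knob 18 mm wide and 12 mm high in its middle (74 mm in all). Loose, 0.15 to 0.26 kg, upright on the table at the start. Origin: centre of the underside, z up, x and y axes square to its sides (all four sides alike).
- square_stand: black square stand: shallow square black tray fixed to the table, for the square box. 72 x 72 mm outside, 64 x 64 mm inside, rim 14 mm above the table, inner floor 6 mm above the table; the box goes in only when its sides are roughly parallel to the tray's (any of the four ways round). Origin: centre of its underside at table height, z up, x and y axes square to its sides.
- salt_shaker: bystander: white ceramic salt shaker, 42 mm diameter, 74 mm high, loose. Origin: centre of the underside.
- empty_pot: bystander: small open steel pot without lid, 56 mm diameter at the rim, 50 mm high, loose. Origin: centre of the underside.
There are look-alikes about, which are no part of the job. Leave any pink or purple look-alike of the yellow_pot alone.

How it is judged:
By the outcome, as a careful person would: the job done as asked, in the order asked, and still so for the second after the job is handed in, with the robot touching nothing.
It also fails if it takes over 112 s, if anything falls off the work surface, if the arm or the gripper's body presses on something with over 40 N, if the wrist force passes 120 N, or if a joint passes its speed limit or range.

### The arm

A 6-joint arm with a two-finger parallel gripper is mounted at the origin on the work surface. World frame = base frame: x ahead of the robot, y to its left, z up, the work surface at z = 0. Lengths are in mm, angles in rad, forces in N, time in s.
With the tool pointing down it reaches from about 375 to 900 mm from the base axis. Payload 3.1 kg.
Tool frame: the origin (TCP) lies at the centre of the arm's flange, where the gripper is bolted on; the fingertips stand 173 mm ahead of it and the grasp point (between the pads) lies 155 mm ahead of it (manip.tcp_to_tips is the distance from the TCP to the fingertips, in mm); x points along the fingers, y is the direction in which the jaws open and shut, and the axes are right-handed (so a half turn about x gives the same grasp; the last joint's range is limited). The gripper opens to 85 mm and grips with 20 to 120 N. Pads are 22 mm wide; open, the fingers measure 114 mm over their backs; the gripper's body (76 mm by 85 mm) begins 54 mm behind the grasp point. The pads swing forward as they close: fully open they stand 13 mm farther back than shut.
Start: joints at [1.163, 0.527, 1.433, -0, 1.181, -0.178], TCP at [141.716, 608.699, 404.71] pointing down, gripper open.
Joint ranges: [-3.08, 3.08], [-0.75, 2.2], [0.22, 2.44], [-1.43, 4.57], [0, 2.65], [-2.85, 2.85]. Speed limits (rad/s): [2.79, 2.79, 3.14, 3.14, 3.14, 3.14].

### API

Orientations are given as a unit quaternion [x, y, z, w].
In Python, from station import manip gives the robot as it stands.
- The arm moves only by the shell command python3 -m crank 'ROWS'. ROWS is JSON, a list of rows, each an object with "rot": the turn, a rotation vector about the tool's x, y, z in degrees, a list of three; "xyz": the shift along the tool's x, y, z in mm, a list of three; "grip": the finger opening in mm, from 0 to 85.4. In form: [{"rot": [rx, ry, rz], "xyz": [x, y, z], "grip": grip}, ...]. A call has 1 to 20 rows; each row is the pose to reach, as a shift and turn from the pose commanded when the call began, along the tool's axes at that moment; what a row does not reach only later rows make up. A row lasts 1/12 s, in which the tool goes at most 41.7 mm and 7.16 degrees, less where a joint would pass 70% of its speed; a pose out of reach is approached as far as the arm can. A call with a gripper value outside its range is refused whole. The fingers move at their own pace and stop on an object; the grip force is fixed at half the most. Time passes only in rows, so rows that repeat a pose let the fingers close. It gives the time, the measured TCP pose, the force and the opening at its end, in the units of the state.
- manip.get_state(): the state, without advancing time (a new reading comes with each control period).
- manip.snapshot(name): name is "scene" or "top" or "wrist"; returns (picture, depth): 420x560x3 uint8, red, green, blue; 420x560 float32, mm along the optical axis (not along the pixel's ray), 0 where there is no reading.
- manip.camera_params(name): a dict with "camera_matrix" (3x3 intrinsics, pixels), "rvec" (rotation vector, rad) and "tvec" (3), from world to camera coordinates, as OpenCV has them. Camera axes: x right, y down, z forward; pixel columns grow to the right and rows downward; lengths in mm; the calibration is good to about 2 mm. A picture is of the moment at which its call begins: read the wrist's pose just before it. camera_params takes no time and is no camera call; for the wrist camera it gives the pose at the moment of the call.
- manip.hand_in(): hands the job in, once; it reports no verdict.
Trained networks look in the newest picture that a camera, given by its name, has taken for a name from the list of things; names that differ only in an ending like _2 or _b are one class to them, and where a whole thing is asked for, a point or a joint stands for the part that bears it (a point fixed in the world has none). Each returns a list of dicts, best first, with "score" (0 to 1); they miss things now and then, are a little off and sometimes report something else, mostly with a low value. They report only what shows in the picture. A call takes as long as a camera call. They do not tell look-alikes from the thing itself.
- manip.look_for(label, camera): "centre" ([x, y, z] in mm, in world coordinates, good to about 4 mm: the middle of the surface that is visible of it).
The state is a dict: "time": time; "qpos": joint angles; "joint_velocities": joint speeds; "tau": joint torques, N m; "ee_pos": TCP position; "tool_rot": TCP orientation; "wrist_force": force on the tool from outside, world axes, zero at the start; "ft_torque": the same for the moment, N m; "opening": finger opening in mm.
Only numpy, scipy, OpenCV 4.12 (cv2) and the standard library are available. Lean on these libraries where they do the work, as an engineer would, in place of code of your own. Each camera call takes 0.05 s, during which the arm holds its last target. There are 200 camera calls.

## Working session

There is one attempt and no reset: what is moved stays moved. The work goes in short steps, Python scripts to look and compute and a shell command to move; the robot and the scene stay as the last step left them, time stands still between calls to the robot, and variables do not carry over. Pictures are saved under pics/ and viewed, on a budget of 14 in all, crops included, one or two more only if the job needs it, and the job is handed in when it is done.

```bash
mkdir -p pics; cat > h.py <<'E'
import numpy as np, cv2
from station import manip
def snap(cam,fn=None):
    im,d=manip.snapshot(cam)
    if fn: cv2.imwrite('pics/'+fn,im[:,:,::-1])
    return im,d
def cloud(cam,d):
    p=manip.camera_params(cam);K=np.array(p['camera_matrix'],float);R=cv2.Rodrigues(np.array(p['rvec'],float))[0];t=np.array(p['tvec'],float).ravel()
    v,u=np.mgrid[:d.shape[0],:d.shape[1]]
    c=np.stack([(u-K[0,2])/K[0,0]*d,(v-K[1,2])/K[1,1]*d,d],-1)
    return (c-t)@R
def pix(cam,P):
    p=manip.camera_params(cam)
    return cv2.projectPoints(np.array([P],float),np.array(p['rvec'],float),np.array(p['tvec'],float),np.array(p['camera_matrix'],float),None)[0].ravel().round().astype(int)
E
python3 - <<'E'
from h import *
print(manip.get_state())
for c in ['top','scene']:
    snap(c,c+'0.png')
    for l in ['red_pot','green_pot','yellow_pot','red_stand','green_stand','yellow_stand','square_box','square_stand','salt_shaker','empty_pot']:
        print(c,l,[(np.round(r['centre']).tolist(),round(r['score'],2),pix(c,r['centre']).tolist()) for r in manip.look_for(l,c)][:4])
E
```

```text
{'time': 0.0, 'qpos': array([ 1.16350182e+00,  5.28455162e-01,  1.43388928e+00,  1.77082773e-05,
        1.18142806e+00, -1.78498079e-01]), 'joint_velocities': array([-4.81096831e-04, -6.16432508e-04, -8.76761126e-05, -2.29040367e-04,
        1.11411757e-03, -1.24775936e-03]), 'tau': array([-8.33031736e-04, -4.42351842e+01, -1.78026026e+01, -1.99175943e-04,
        8.52633908e-03, -8.72034125e-07]), 'ee_pos': array([141.58289441, 608.3985544 , 403.74412764]), 'tool_rot': array([ 0.07998155,  0.70271226, -0.08145395,  0.70225614]), 'wrist_force': array([-0.16855952,  0.64133083, -0.02412849]), 'ft_torque': array([-0.01872623,  0.06395188, -0.04370076]), 'opening': 85.26561230689732}
top red_pot [([392.0, 204.0, 60.0], 0.83, [202, 281])]
top green_pot [([638.0, -205.0, 62.0], 0.62, [370, 185])]
top yellow_pot [([732.0, 79.0, 56.0], 0.89, [258, 147]), ([722.0, -112.0, 59.0], 0.83, [333, 152]), ([556.0, 29.0, 59.0], 0.72, [276, 216]), ([650.0, -12.0, 59.0], 0.57, [293, 179])]
top red_stand [([442.0, 12.0, 4.0], 0.56, [282, 263])]
top green_stand [([604.0, 232.0, 10.0], 0.7, [199, 199])]

[... 397 characters left out ...]
 green_pot [([650.0, -192.0, 54.0], 0.64, [218, 166])]
scene yellow_pot [([571.0, 42.0, 58.0], 0.79, [290, 213]), ([668.0, -1.0, 63.0], 0.75, [249, 217]), ([737.0, -102.0, 56.0], 0.7, [205, 204]), ([654.0, 101.0, 58.0], 0.66, [275, 245])]
scene red_stand [([449.0, 13.0, 6.0], 0.87, [320, 195])]
scene green_stand [([600.0, 236.0, 3.0], 0.65, [324, 287])]
scene yellow_stand [([406.0, -235.0, 5.0], 0.66, [283, 133])]
scene square_box [([542.0, -118.0, 30.0], 0.58, [266, 173])]
scene square_stand [([547.0, 386.0, 9.0], 0.6, [381, 325])]
scene salt_shaker [([562.0, 130.0, 52.0], 0.65, [313, 238]), ([406.0, 223.0, 59.0], 0.6, [386, 234])]
scene empty_pot [([541.0, -120.0, 28.0], 0.82, [266, 173])]
```

View pics/top0.png

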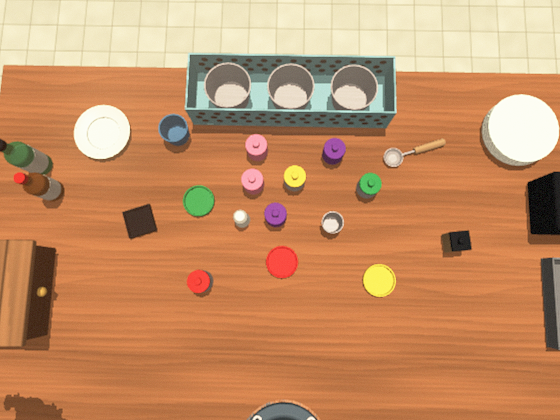

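View pics/scene0.png

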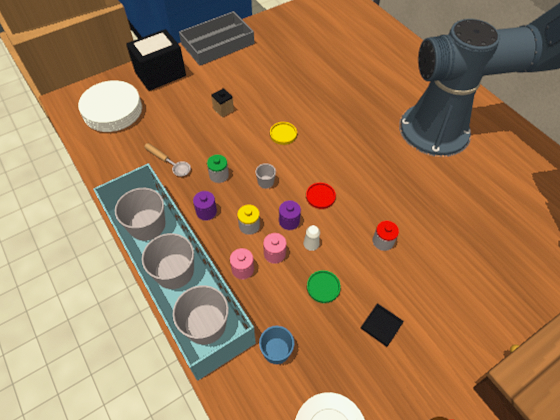

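Top view: the candidates for yellow_pot are yellow-lidded (295,177), pink (256,147) and (252,180), and purple (334,151) and (275,214). Only (295,177) is yellow, at about (650,-12). Next I measure with top depth and take an enlarged crop.

```bash
cat >> h.py <<'E'
def axes():
    from scipy.spatial.transform import Rotation as Ro
    s=manip.get_state(); return s,Ro.from_quat(s['tool_rot'])
def go(x,y,z,yaw):
    """deltas for tool down with tool y (jaw axis) at world yaw deg (mod 180); z = grasp point height"""
    from scipy.spatial.transform import Rotation as Ro
    s,R=axes(); best=None
    for k in (0,180):
        a=np.radians(yaw+k); yy=np.array([np.cos(a),np.sin(a),0]); xx=np.array([0,0,-1.]); T=Ro.from_matrix(np.stack([xx,yy,np.cross(xx,yy)],1))
        r=np.degrees((R.inv()*T).as_rotvec()); q6=s['qpos'][5]+np.radians(r[0])
        if best is None or np.linalg.norm(r)<np.linalg.norm(best): best=r
        print('option rot',r.round(1))
    print('xyz',R.inv().apply(np.array([x,y,z+155])-s['ee_pos']).round(1),'t',s['time'],'q',s['qpos'].round(2),'tool y yaw',np.degrees(np.arctan2(*R.as_matrix()[1::-1,1])).round(1))
E
python3 - <<'E'
from h import *
im,d=snap('top'); C=cloud('top',d); hsv=cv2.cvtColor(im,cv2.COLOR_RGB2HSV)
def meas(n,guess,zlo,zhi,col,rad=50,show=True):
    D=np.hypot(C[...,0]-guess[0],C[...,1]-guess[1])
    m=(D<rad)&(C[...,2]>zlo)&(C[...,2]<zhi)&(d>0)&col
    P=C[m]; r=cv2.minAreaRect(P[:,:2].astype(np.float32)); c=cv2.minEnclosingCircle(P[:,:2].astype(np.float32))
    print(n,m.sum(),'mean',P.mean(0).round(1),'rect',np.round(r[0],1),np.round(r[1],1),round(r[2],1),'circ',np.round(c[0],1),round(c[1],1))
h,s,v=[hsv[...,i].astype(int) for i in range(3)]
sat=s>150; any_=np.ones_like(sat)
red=sat&((h<6)|(h>172)); green=(s>120)&(h>40)&(h<90); yel=sat&(h>22)&(h<36); dark=v<70
meas('redpot',(392,204),52,66,red); meas('greenpot',(638,-205),52,66,green); meas('yelpot',(650,-12),52,66,yel); meas('box',(506,-417),54,68,any_)
meas('redst',(442,12),-5,20,red,55); meas('greenst',(604,232),-5,20,green,55); meas('yelst',(402,-236),-5,20,yel,55); meas('sqst',(544,385),-8,20,dark,60)
for n,g in dict(salt=(548,115),empty=(551,-115),purple=(556,29),pink=(650,92),purple2=(722,-112)).items(): meas(n,g,35,85,any_)
crop=lambda r,c,a:cv2.resize(im[r-30:r+30,c-40:c+40],None,fx=5,fy=5,interpolation=cv2.INTER_CUBIC)
o=np.vstack([np.hstack([crop(177,295,0),crop(185,350,0)]),np.hstack([crop(281,202,0),crop(240,458,0)])])
cv2.imwrite('pics/crop.png',o[:,:,::-1])
go(650,-12,200,0)
E
```

```text
redpot 359 mean [391.7 214.1  60.3] rect [392.2 215. ] [52.9 54.2] 1.5 circ [391.5 214.6] 27.6
greenpot 318 mean [ 642.8 -204.6   59.9] rect [ 643.5 -205.1] [52.2 52.5] 0.6 circ [ 642.8 -205.1] 27.4
yelpot 311 mean [657.8 -15.1  60.1] rect [658.  -15.5] [52.3 52.9] 43.0 circ [658.7 -15.2] 27.2
box 354 mean [ 502.7 -422.4   61.8] rect [ 503.1 -424.3] [48.  50.5] 6.6 circ [ 502.7 -422.9] 31.8
redst 805 mean [445.1  13.4   7.3] rect [445.8  13.8] [79.5 79.7] 1.4 circ [445.5  13.5] 41.0
greenst 741 mean [599.6 235.2   7.6] rect [599.4 236.2] [79.  82.9] 0.9 circ [600.1 235.3] 43.1
yelst 830 mean [ 403.9 -234.8    7.5] rect [ 404.  -233.6] [79.4 80.1] 23.3 circ [ 405.1 -234. ] 41.5
sqst 516 mean [543.5 387.3   8.6] rect [541.7 383.6] [71.6 72.5] 18.6 circ [541.6 384.4] 49.4
salt 175 mean [549.2 115.9  66.3] rect [551.  116.8] [33.7 33.4] 46.9 circ [551.1 117.7] 17.7
empty 133 mean [ 546.6 -114.5   46.3] rect [ 543.6 -112.4] [52.7 53.6] 46.2 circ [ 543.7 -112.5] 27.5
purple 405 mean [560.   30.5  60.6] rect [561.3  30.5] [54.9 52.3] 1.2 circ [561.5  30.6] 27.9
pink 406 mean [644.7  90.   60.3] rect [646.4  90.5] [54.2 54.2] 62.0 circ [646.8  90.9] 28.0
purple2 412 mean [ 728.  -114.9   59.4] rect [ 730.8 -115.6] [54.3 54.8] 80.7 circ [ 731.3 -115.5] 28.2
option rot [76.9  0.   0. ]
option rot [-103.1   -0.     0. ]
xyz [  49.7 -489.3  635.8] t 1.15 q [ 1.16  0.53  1.43 -0.    1.18 -0.18] tool y yaw 76.9
```

View pics/crop.png

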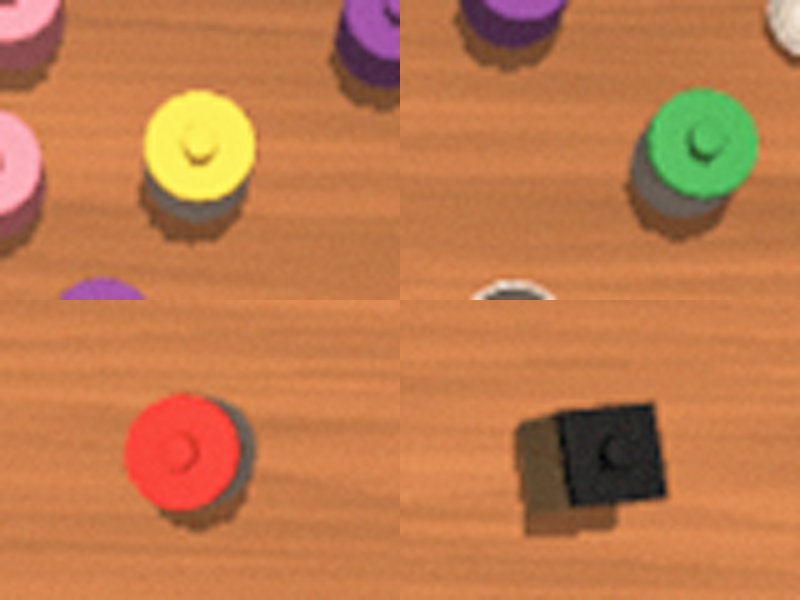

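The crop confirms it: the yellow lid at top (295,177) stands alone in its colour, and the green, red and box lids match their names. The depth-measured heights (60–62 mm) agree with the given sizes. Red goes first.

```bash
python3 -m crank '[{"rot":[-13.1,0,0],"xyz":[0,-327,333],"grip":85},{"rot":[-13.1,0,0],"xyz":[0,-327,333],"grip":85},{"rot":[-13.1,0,0],"xyz":[0,-327,333],"grip":85},{"rot":[-13.1,0,0],"xyz":[0,-327,333],"grip":85},{"rot":[-13.1,0,0],"xyz":[0,-327,333],"grip":85},{"rot":[-13.1,0,0],"xyz":[0,-327,333],"grip":85},{"rot":[-13.1,0,0],"xyz":[0,-327,333],"grip":85},{"rot":[-13.1,0,0],"xyz":[0,-327,333],"grip":85},{"rot":[-13.1,0,0],"xyz":[0,-327,333],"grip":85},{"rot":[-13.1,0,0],"xyz":[0,-327,333],"grip":85},{"rot":[-13.1,0,0],"xyz":[0,-327,333],"grip":85},{"rot":[-13.1,0,0],"xyz":[50,-327,333],"grip":85},{"rot":[-13.1,0,0],"xyz":[98,-327,333],"grip":85},{"rot":[-13.1,0,0],"xyz":[98,-327,333],"grip":85},{"rot":[-13.1,0,0],"xyz":[98,-327,333],"grip":85},{"rot":[-13.1,0,0],"xyz":[98,-327,333],"grip":85}]'
python3 - <<'E'
from h import *
im,d=snap('wrist','w1.png'); C=cloud('wrist',d); h=cv2.cvtColor(im,cv2.COLOR_RGB2HSV).astype(int)
m=(h[...,1]>150)&((h[...,0]<6)|(h[...,0]>172))&(d>0)&(C[...,2]>52)&(C[...,2]<66)
P=C[m];print(m.sum(),P.mean(0) if m.any() else '', cv2.minEnclosingCircle(P[:,:2].astype(np.float32)) if m.any() else '')
go(391.8,214.5,40,90)
E
```

```text
time: 2.48
ee_pos: [392.1, 214.6, 306.3]
tool_rot: [0.0, 0.708, -0.0, 0.707]
wrist_force: [0.1, 0.9, 0.3]
opening: 85.0
4690 [391.1247311  216.27635932  60.95095142] ((393.21539306640625, 216.1444549560547), 27.658384323120117)
option rot [-0.   0.1 -0. ]
option rot [ 1.8e+02 -0.0e+00 -1.0e-01]
xyz [112.3  -0.5  -0.7] t 2.5333 q [ 0.25  0.46  1.96  0.    0.72 -1.32] tool y yaw 90.0
```

View pics/w1.png

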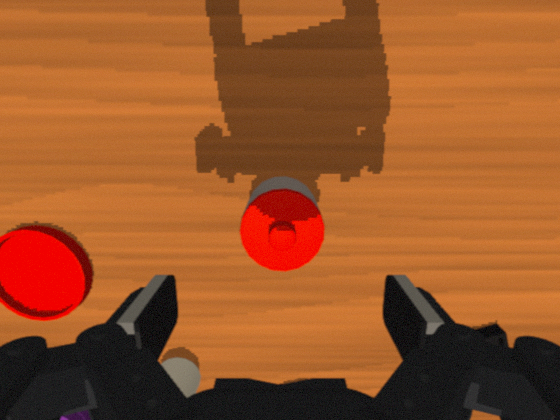

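Wrist view: the red pot is at (282,230), centred between the jaws, with nothing in the fingers' way. Descend, grip, lift.

```bash
python3 -m crank '[{"rot":[0,0,0],"xyz":[40,1,0],"grip":85},{"rot":[0,0,0],"xyz":[80,1,0],"grip":85},{"rot":[0,0,0],"xyz":[112,1,0],"grip":85},{"rot":[0,0,0],"xyz":[112,1,0],"grip":85},{"rot":[0,0,0],"xyz":[112,1,0],"grip":45},{"rot":[0,0,0],"xyz":[112,1,0],"grip":45},{"rot":[0,0,0],"xyz":[112,1,0],"grip":45},{"rot":[0,0,0],"xyz":[112,1,0],"grip":45},{"rot":[0,0,0],"xyz":[112,1,0],"grip":45},{"rot":[0,0,0],"xyz":[112,1,0],"grip":45},{"rot":[0,0,0],"xyz":[112,1,0],"grip":45},{"rot":[0,0,0],"xyz":[112,1,0],"grip":45}]'; python3 -m crank '[{"rot":[0,0,0],"xyz":[-20,0,0],"grip":45},{"rot":[0,0,0],"xyz":[-60,0,0],"grip":45},{"rot":[0,0,0],"xyz":[-100,0,0],"grip":45},{"rot":[0,0,0],"xyz":[-110,0,0],"grip":45},{"rot":[0,0,0],"xyz":[-110,0,0],"grip":45}]'
python3 - <<'E'
from h import *
go(445.4,13.5,46,90)
E
```

```text
time: 3.53
ee_pos: [392.7, 216.1, 197.6]
tool_rot: [0.001, 0.705, 0.001, 0.709]
wrist_force: [0.5, 0.6, 9.6]
opening: 54.5
time: 3.95
ee_pos: [392.5, 216.0, 309.3]
tool_rot: [0.001, 0.703, 0.001, 0.711]
wrist_force: [-0.2, 0.1, -2.8]
opening: 54.5
option rot [ 0.   0.6 -0.2]
option rot [-180.     0.2    0.9]
xyz [ 108.3 -202.8   51.7] t 3.95 q [ 0.25  0.46  1.96  0.    0.71 -1.32] tool y yaw 90.0
```

```bash
python3 -m crank '[{"rot":[0,0.6,0],"xyz":[0,-203,52],"grip":45},{"rot":[0,0.6,0],"xyz":[0,-203,52],"grip":45},{"rot":[0,0.6,0],"xyz":[0,-203,52],"grip":45},{"rot":[0,0.6,0],"xyz":[0,-203,52],"grip":45},{"rot":[0,0.6,0],"xyz":[0,-203,52],"grip":45},{"rot":[0,0.6,0],"xyz":[0,-203,52],"grip":45},{"rot":[0,0.6,0],"xyz":[35,-203,52],"grip":45},{"rot":[0,0.6,0],"xyz":[70,-203,52],"grip":45},{"rot":[0,0.6,0],"xyz":[90,-203,52],"grip":45},{"rot":[0,0.6,0],"xyz":[97,-203,52],"grip":45},{"rot":[0,0.6,0],"xyz":[97,-203,52],"grip":45},{"rot":[0,0.6,0],"xyz":[97,-203,52],"grip":45}]'
python3 - <<'E'
from h import *
snap('scene','s1.png')
im,d=snap('top'); C=cloud('top',d)
go(445.4,13.5,48.6,90)
E
```

```text
time: 4.95
ee_pos: [443.8, 12.9, 207.8]
tool_rot: [0.0, 0.711, 0.0, 0.703]
wrist_force: [0.0, -0.7, -2.4]
opening: 54.6
option rot [ 0.  -0.5  0. ]
option rot [-180.    -0.    -0.7]
xyz [5.1 0.6 1.2] t 5.05 q [-0.22  0.67  2.03 -0.01  0.45 -1.79] tool y yaw 90.0
```

View pics/s1.png

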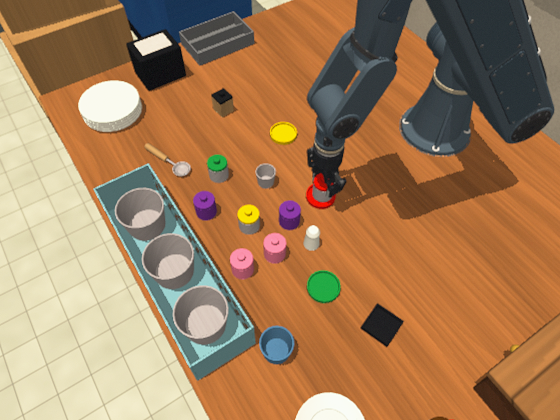

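The pot hangs over the red stand at (321,193), well centred. Ease it down.

```bash
python3 -m crank '[{"rot":[0,-0.5,0],"xyz":[1.5,0,1],"grip":45},{"rot":[0,-0.5,0],"xyz":[3,0,1],"grip":45},{"rot":[0,-0.5,0],"xyz":[4.5,0,1],"grip":45},{"rot":[0,-0.5,0],"xyz":[5,0,1],"grip":45},{"rot":[0,-0.5,0],"xyz":[5,0,1],"grip":45}]'
```

```text
time: 5.47
ee_pos: [444.9, 12.7, 203.7]
tool_rot: [-0.0, 0.707, -0.0, 0.707]
wrist_force: [-1.2, 0.6, 6.1]
opening: 55.0
```

```bash
python3 -m crank '[{"rot":[0,0,0],"xyz":[0,0,0],"grip":85},{"rot":[0,0,0],"xyz":[0,0,0],"grip":85},{"rot":[0,0,0],"xyz":[0,0,0],"grip":85},{"rot":[0,0,0],"xyz":[0,0,0],"grip":85},{"rot":[0,0,0],"xyz":[0,0,0],"grip":85},{"rot":[0,0,0],"xyz":[-30,0,0],"grip":85},{"rot":[0,0,0],"xyz":[-70,0,0],"grip":85},{"rot":[0,0,0],"xyz":[-105,0,0],"grip":85},{"rot":[0,0,0],"xyz":[-105,0,0],"grip":85}]'
python3 - <<'E'
from h import *
im,d=snap('wrist'); C=cloud('wrist',d); h=cv2.cvtColor(im,cv2.COLOR_RGB2HSV).astype(int)
m=(h[...,1]>150)&((h[...,0]<6)|(h[...,0]>172))&(d>0)&(C[...,2]>55)&(C[...,2]<72)
P=C[m];print(m.sum(),P.mean(0),P[:,2].std())
print(manip.get_state()['opening']);go(658.3,-15.3,150,90);go(642.8,-205,150,90)
E
```

```text
time: 6.22
ee_pos: [446.6, 12.5, 312.6]
tool_rot: [-0.001, 0.704, -0.001, 0.71]
wrist_force: [0.4, 0.1, -0.6]
opening: 85.0
4845 [439.82631763  12.78028817  64.03135546] 1.0850070187814767
85.1082639648336
option rot [0.  0.3 0.1]
option rot [-180.    -0.2    0.5]
xyz [  6.9 -27.9 212.3] t 6.2667 q [-0.22  0.45  1.96 -0.    0.72 -1.79] tool y yaw 90.0
option rot [0.  0.3 0.1]
option rot [-180.    -0.2    0.5]
xyz [   7.1 -217.6  196.8] t 6.2667 q [-0.22  0.45  1.96 -0.    0.72 -1.79] tool y yaw 90.0
```

Next, the yellow pot.

```bash
python3 -m crank '[{"rot":[0,0,0],"xyz":[0,-28,212],"grip":85},{"rot":[0,0,0],"xyz":[0,-28,212],"grip":85},{"rot":[0,0,0],"xyz":[0,-28,212],"grip":85},{"rot":[0,0,0],"xyz":[0,-28,212],"grip":85},{"rot":[0,0,0],"xyz":[0,-28,212],"grip":85},{"rot":[0,0,0],"xyz":[7,-28,212],"grip":85},{"rot":[0,0,0],"xyz":[7,-28,212],"grip":85},{"rot":[0,0,0],"xyz":[7,-28,212],"grip":85}]'
cat >> h.py <<'E'
def lid(lo,hi,zlo=50,zhi=70,smin=140,fn=None):
    im,d=snap('wrist',fn); C=cloud('wrist',d); h=cv2.cvtColor(im,cv2.COLOR_RGB2HSV).astype(int)
    m=(h[...,1]>smin)&(h[...,0]>lo)&(h[...,0]<hi)&(d>0)&(C[...,2]>zlo)&(C[...,2]<zhi)
    P=C[m];print(m.sum(),P.mean(0).round(1),np.round(cv2.minEnclosingCircle(P[:,:2].astype(np.float32))[0],1))
E
python3 - <<'E'
from h import *
lid(22,36,fn='w2.png')
go(658.3,-15.3,40,90)
E
```

```text
time: 6.93
ee_pos: [655.6, -15.1, 297.6]
tool_rot: [0.001, 0.71, 0.0, 0.704]
wrist_force: [-0.4, -0.6, -0.2]
opening: 85.1
5087 [656.4 -14.8  60.7] [661.9 -89.9]
option rot [-0.  -0.4 -0.1]
option rot [ 1.8e+02 -1.0e-01  7.0e-01]
xyz [103.2  -0.5   4. ] t 6.9833 q [-0.19  0.69  1.44 -0.    1.02 -1.76] tool y yaw 90.0
```

View pics/w2.png

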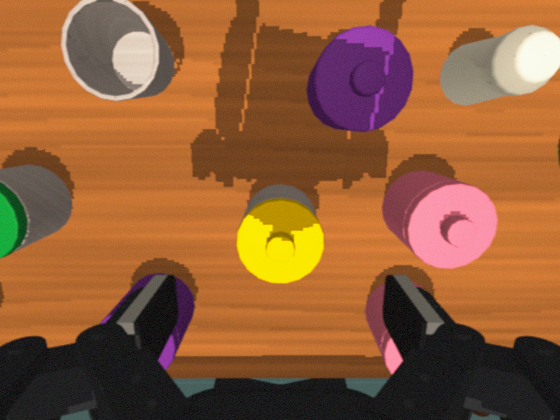

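The yellow pot at (281,240) is centred between the jaws. Pink (440,225) and purple (360,78) stay clear: 21 mm of gap to the pink one.

```bash
python3 -m crank '[{"rot":[0,0,0],"xyz":[40,0,2],"grip":85},{"rot":[0,0,0],"xyz":[80,0,2],"grip":85},{"rot":[0,0,0],"xyz":[103,0,2],"grip":85},{"rot":[0,0,0],"xyz":[103,0,2],"grip":85},{"rot":[0,0,0],"xyz":[103,0,2],"grip":45},{"rot":[0,0,0],"xyz":[103,0,2],"grip":45},{"rot":[0,0,0],"xyz":[103,0,2],"grip":45},{"rot":[0,0,0],"xyz":[103,0,2],"grip":45},{"rot":[0,0,0],"xyz":[103,0,2],"grip":45},{"rot":[0,0,0],"xyz":[103,0,2],"grip":45},{"rot":[0,0,0],"xyz":[103,0,2],"grip":45},{"rot":[0,0,0],"xyz":[103,0,2],"grip":45}]'; python3 -m crank '[{"rot":[0,0,0],"xyz":[-20,0,0],"grip":45},{"rot":[0,0,0],"xyz":[-60,0,0],"grip":45},{"rot":[0,0,0],"xyz":[-100,0,0],"grip":45},{"rot":[0,0,0],"xyz":[-115,0,0],"grip":45},{"rot":[0,0,0],"xyz":[-115,0,0],"grip":45},{"rot":[0,0,0],"xyz":[-115,0,0],"grip":45}]'
python3 - <<'E'
from h import *
go(404.5,-234.3,48.6,90)
E
```

```text
time: 7.98
ee_pos: [659.7, -15.5, 200.1]
tool_rot: [-0.0, 0.706, -0.0, 0.708]
wrist_force: [-0.6, 1.1, 6.5]
opening: 54.6
time: 8.48
ee_pos: [658.8, -15.3, 313.4]
tool_rot: [-0.0, 0.707, -0.0, 0.707]
wrist_force: [-0.9, 0.6, -3.4]
opening: 54.9
option rot [-0.  0.  0.]
option rot [180.   0.  -0.]
xyz [ 109.9 -219.  -254.3] t 8.4833 q [-0.19  0.68  1.42 -0.    1.04 -1.76] tool y yaw 90.0
```

```bash
python3 -m crank '[{"rot":[0,0,0],"xyz":[0,-219,-254],"grip":45},{"rot":[0,0,0],"xyz":[0,-219,-254],"grip":45},{"rot":[0,0,0],"xyz":[0,-219,-254],"grip":45},{"rot":[0,0,0],"xyz":[0,-219,-254],"grip":45},{"rot":[0,0,0],"xyz":[0,-219,-254],"grip":45},{"rot":[0,0,0],"xyz":[0,-219,-254],"grip":45},{"rot":[0,0,0],"xyz":[0,-219,-254],"grip":45},{"rot":[0,0,0],"xyz":[0,-219,-254],"grip":45},{"rot":[0,0,0],"xyz":[0,-219,-254],"grip":45},{"rot":[0,0,0],"xyz":[0,-219,-254],"grip":45},{"rot":[0,0,0],"xyz":[35,-219,-254],"grip":45},{"rot":[0,0,0],"xyz":[70,-219,-254],"grip":45},{"rot":[0,0,0],"xyz":[90,-219,-254],"grip":45},{"rot":[0,0,0],"xyz":[98,-219,-254],"grip":45},{"rot":[0,0,0],"xyz":[98,-219,-254],"grip":45},{"rot":[0,0,0],"xyz":[98,-219,-254],"grip":45}]'
python3 - <<'E'
from h import *
go(404.5,-234.3,51,90)
E
```

```text
time: 9.82
ee_pos: [405.4, -233.6, 214.4]
tool_rot: [-0.0, 0.708, 0.001, 0.706]
wrist_force: [-0.3, -0.3, -2.7]
opening: 54.4
option rot [ 0.1 -0.1 -0.1]
option rot [-1.799e+02  1.000e-01 -2.000e-01]
xyz [ 8.4 -0.7 -0.9] t 9.8167 q [-0.76  0.67  1.97 -0.    0.51 -2.33] tool y yaw 90.1
```

```bash
python3 -m crank '[{"rot":[0,0,0],"xyz":[2,0,-1],"grip":45},{"rot":[0,0,0],"xyz":[4,0,-1],"grip":45},{"rot":[0,0,0],"xyz":[6,0,-1],"grip":45},{"rot":[0,0,0],"xyz":[7.5,0,-1],"grip":45},{"rot":[0,0,0],"xyz":[8.5,0,-1],"grip":45},{"rot":[0,0,0],"xyz":[8.5,0,-1],"grip":45}]'
```

```text
time: 10.32
ee_pos: [403.7, -234.4, 206.4]
tool_rot: [-0.0, 0.708, -0.0, 0.707]
wrist_force: [-0.2, 0.0, -1.6]
opening: 54.6
```

Barely touching; a further 1.5 mm, then release and rise.

```bash
python3 -m crank '[{"rot":[0,0,0],"xyz":[1,0,0],"grip":45},{"rot":[0,0,0],"xyz":[1.5,0,0],"grip":45},{"rot":[0,0,0],"xyz":[1.5,0,0],"grip":45}]'; python3 -m crank '[{"rot":[0,0,0],"xyz":[0,0,0],"grip":85},{"rot":[0,0,0],"xyz":[0,0,0],"grip":85},{"rot":[0,0,0],"xyz":[0,0,0],"grip":85},{"rot":[0,0,0],"xyz":[0,0,0],"grip":85},{"rot":[0,0,0],"xyz":[0,0,0],"grip":85},{"rot":[0,0,0],"xyz":[-30,0,0],"grip":85},{"rot":[0,0,0],"xyz":[-70,0,0],"grip":85},{"rot":[0,0,0],"xyz":[-105,0,0],"grip":85},{"rot":[0,0,0],"xyz":[-105,0,0],"grip":85},{"rot":[0,0,0],"xyz":[-105,0,0],"grip":85}]'
python3 - <<'E'
from h import *
lid(22,36,58,72)
go(642.8,-205,150,90)
E
```

```text
time: 10.57
ee_pos: [403.6, -234.3, 206.0]
tool_rot: [-0.0, 0.708, -0.0, 0.707]
wrist_force: [-2.1, 1.3, 10.3]
opening: 54.7
time: 11.4
ee_pos: [404.4, -234.6, 311.6]
tool_rot: [-0.001, 0.706, -0.001, 0.708]
wrist_force: [-0.6, 0.5, 0.9]
opening: 85.0
4847 [ 399.7 -233.5   64.7] [ 401.6 -233.6]
option rot [-0.  -0.   0.1]
option rot [1.8e+02 1.0e-01 1.0e-01]
xyz [  5.1  29.2 238.9] t 11.45 q [-0.77  0.47  1.91 -0.    0.75 -2.33] tool y yaw 90.0
```

```bash
python3 -m crank '[{"rot":[0,0,0],"xyz":[0,29,239],"grip":85},{"rot":[0,0,0],"xyz":[0,29,239],"grip":85},{"rot":[0,0,0],"xyz":[0,29,239],"grip":85},{"rot":[0,0,0],"xyz":[0,29,239],"grip":85},{"rot":[0,0,0],"xyz":[0,29,239],"grip":85},{"rot":[0,0,0],"xyz":[0,29,239],"grip":85},{"rot":[0,0,0],"xyz":[5,29,239],"grip":85},{"rot":[0,0,0],"xyz":[5,29,239],"grip":85},{"rot":[0,0,0],"xyz":[5,29,239],"grip":85}]'
python3 - <<'E'
from h import *
lid(40,90,smin=110,fn='w3.png')
go(642.8,-205,40,90)
E
```

```text
time: 12.2
ee_pos: [641.7, -204.8, 301.4]
tool_rot: [0.001, 0.71, 0.001, 0.704]
wrist_force: [-1.0, 0.3, -0.5]
opening: 84.8
4928 [ 641.8 -205.3   60.9] [ 643.8 -205.8]
option rot [-0.  -0.4 -0.1]
option rot [180.   -0.2   0.6]
xyz [ 1.072e+02 -1.000e-01  2.100e+00] t 12.25 q [-0.47  0.71  1.39 -0.    1.05 -2.04] tool y yaw 90.0
```

View pics/w3.png

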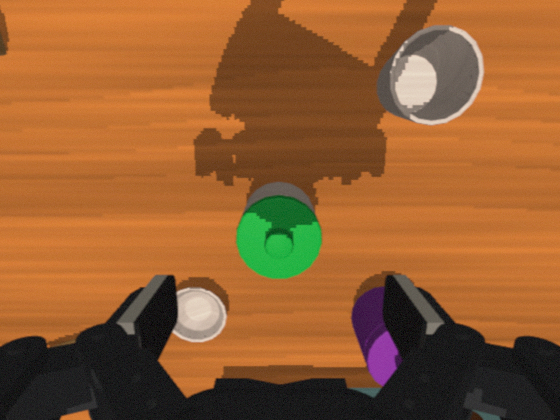

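The green pot at (279,238) is centred, and the ladle bowl (200,313) lies about 25 mm ahead of the finger. Grip.

```bash
python3 -m crank '[{"rot":[0,0,0],"xyz":[40,0,1],"grip":85},{"rot":[0,0,0],"xyz":[80,0,1],"grip":85},{"rot":[0,0,0],"xyz":[106,0,1],"grip":85},{"rot":[0,0,0],"xyz":[106,0,1],"grip":85},{"rot":[0,0,0],"xyz":[106,0,1],"grip":45},{"rot":[0,0,0],"xyz":[106,0,1],"grip":45},{"rot":[0,0,0],"xyz":[106,0,1],"grip":45},{"rot":[0,0,0],"xyz":[106,0,1],"grip":45},{"rot":[0,0,0],"xyz":[106,0,1],"grip":45},{"rot":[0,0,0],"xyz":[106,0,1],"grip":45},{"rot":[0,0,0],"xyz":[106,0,1],"grip":45},{"rot":[0,0,0],"xyz":[106,0,1],"grip":45}]'; python3 -m crank '[{"rot":[0,0,0],"xyz":[-20,0,0],"grip":45},{"rot":[0,0,0],"xyz":[-60,0,0],"grip":45},{"rot":[0,0,0],"xyz":[-100,0,0],"grip":45},{"rot":[0,0,0],"xyz":[-120,0,0],"grip":45},{"rot":[0,0,0],"xyz":[-120,0,0],"grip":45},{"rot":[0,0,0],"xyz":[-120,0,0],"grip":45}]'
python3 - <<'E'
from h import *
go(600,235.3,51,90)
E
```

```text
time: 13.25
ee_pos: [644.7, -206.0, 201.3]
tool_rot: [-0.001, 0.706, -0.001, 0.708]
wrist_force: [-0.7, -0.5, 6.6]
opening: 54.7
time: 13.75
ee_pos: [644.0, -205.3, 320.1]
tool_rot: [-0.001, 0.707, -0.001, 0.708]
wrist_force: [-1.1, -0.1, -2.7]
opening: 54.4
option rot [0.  0.1 0.1]
option rot [-1.8e+02 -1.0e-01  1.0e-01]
xyz [113.4 440.7 -44.1] t 13.75 q [-0.47  0.69  1.37 -0.    1.08 -2.04] tool y yaw 90.0
```

```bash
python3 -m crank '[{"rot":[0,0,0],"xyz":[0,441,-44],"grip":45},{"rot":[0,0,0],"xyz":[0,441,-44],"grip":45},{"rot":[0,0,0],"xyz":[0,441,-44],"grip":45},{"rot":[0,0,0],"xyz":[0,441,-44],"grip":45},{"rot":[0,0,0],"xyz":[0,441,-44],"grip":45},{"rot":[0,0,0],"xyz":[0,441,-44],"grip":45},{"rot":[0,0,0],"xyz":[0,441,-44],"grip":45},{"rot":[0,0,0],"xyz":[0,441,-44],"grip":45},{"rot":[0,0,0],"xyz":[0,441,-44],"grip":45},{"rot":[0,0,0],"xyz":[0,441,-44],"grip":45},{"rot":[0,0,0],"xyz":[0,441,-44],"grip":45},{"rot":[0,0,0],"xyz":[0,441,-44],"grip":45},{"rot":[0,0,0],"xyz":[0,441,-44],"grip":45},{"rot":[0,0,0],"xyz":[35,441,-44],"grip":45},{"rot":[0,0,0],"xyz":[70,441,-44],"grip":45},{"rot":[0,0,0],"xyz":[90,441,-44],"grip":45},{"rot":[0,0,0],"xyz":[102,441,-44],"grip":45},{"rot":[0,0,0],"xyz":[102,441,-44],"grip":45},{"rot":[0,0,0],"xyz":[102,441,-44],"grip":45}]'
python3 - <<'E'
from h import *
go(600,235.3,52.3,90)
E
```

```text
time: 15.33
ee_pos: [600.0, 234.5, 215.6]
tool_rot: [0.0, 0.708, -0.001, 0.706]
wrist_force: [0.2, 0.4, -2.3]
opening: 54.3
option rot [-0.1 -0.2  0. ]
option rot [1.799e+02 1.000e-01 3.000e-01]
xyz [ 8.3  0.8 -0. ] t 15.3333 q [ 0.2   0.8   1.51  0.    0.84 -1.37] tool y yaw 89.9
```

```bash
python3 -m crank '[{"rot":[0,0,0],"xyz":[2,0.8,0],"grip":45},{"rot":[0,0,0],"xyz":[4,0.8,0],"grip":45},{"rot":[0,0,0],"xyz":[6,0.8,0],"grip":45},{"rot":[0,0,0],"xyz":[7.5,0.8,0],"grip":45},{"rot":[0,0,0],"xyz":[8.5,0.8,0],"grip":45},{"rot":[0,0,0],"xyz":[9,0.8,0],"grip":45},{"rot":[0,0,0],"xyz":[9,0.8,0],"grip":45}]'
```

```text
time: 15.92
ee_pos: [599.8, 236.5, 207.5]
tool_rot: [-0.0, 0.708, 0.0, 0.707]
wrist_force: [0.1, 0.4, -1.6]
opening: 54.4
```

```bash
python3 -m crank '[{"rot":[0,0,0],"xyz":[1,0,0],"grip":45},{"rot":[0,0,0],"xyz":[1.5,0,0],"grip":45},{"rot":[0,0,0],"xyz":[1.5,0,0],"grip":45}]'
```

```text
time: 16.17
ee_pos: [599.7, 236.6, 207.3]
tool_rot: [-0.0, 0.708, -0.0, 0.707]
wrist_force: [-2.0, 0.6, 5.0]
opening: 54.5
```

In contact. Release, rise, and look at the nearby square stand before fetching the box.

```bash
python3 -m crank '[{"rot":[0,0,0],"xyz":[0,0,0],"grip":85},{"rot":[0,0,0],"xyz":[0,0,0],"grip":85},{"rot":[0,0,0],"xyz":[0,0,0],"grip":85},{"rot":[0,0,0],"xyz":[0,0,0],"grip":85},{"rot":[0,0,0],"xyz":[0,0,0],"grip":85},{"rot":[0,0,0],"xyz":[-30,0,0],"grip":85},{"rot":[0,0,0],"xyz":[-70,0,0],"grip":85},{"rot":[0,0,0],"xyz":[-105,0,0],"grip":85},{"rot":[0,0,0],"xyz":[-125,148,-58],"grip":85},{"rot":[0,0,0],"xyz":[-125,148,-58],"grip":85},{"rot":[0,0,0],"xyz":[-125,148,-58],"grip":85},{"rot":[0,0,0],"xyz":[-125,148,-58],"grip":85},{"rot":[0,0,0],"xyz":[-125,148,-58],"grip":85},{"rot":[0,0,0],"xyz":[-125,148,-58],"grip":85},{"rot":[0,0,0],"xyz":[-125,148,-58],"grip":85}]'
cat >> h.py <<'E'
def sq(cam,guess,zlo,zhi,vmax,rad=60,fn=None):
    im,d=snap(cam,fn); C=cloud(cam,d); v=im.max(2)
    m=(np.hypot(C[...,0]-guess[0],C[...,1]-guess[1])<rad)&(C[...,2]>zlo)&(C[...,2]<zhi)&(d>0)&(v<vmax)
    m=cv2.morphologyEx(m.astype(np.uint8),cv2.MORPH_OPEN,np.ones((3,3)))>0
    P=C[m][:,:2].astype(np.float32);r=cv2.minAreaRect(P);print(cam,m.sum(),C[m].mean(0).round(1),np.round(r[0],1),np.round(r[1],1),round(r[2],1))
E
python3 - <<'E'
from h import *
sq('wrist',(542,384),2,20,60,fn='w4.png'); sq('top',(542,384),9,20,60); sq('top',(503,-423),54,68,90,45)
go(503,-423,170,6.6)
E
```

```text
time: 17.42
ee_pos: [541.9, 384.4, 330.7]
tool_rot: [-0.001, 0.708, -0.0, 0.706]
wrist_force: [0.0, -1.3, -0.1]
opening: 84.7
wrist 6865 [542.7 384.8   7.6] [542.9 385. ] [71.6 70.5] 18.7
top 0 [nan nan nan] [0. 0.] [0. 0.] 0.0
top 318 [ 503.3 -421.4   61.9] [ 503.7 -423.1] [46.2 47.3] 6.2
option rot [83.3 -0.1  0.1]
option rot [-96.7  -0.1  -0.1]
xyz [   6.2 -806.1  -38. ] t 17.5667 q [ 0.45  0.66  1.39  0.    1.09 -1.12] tool y yaw 89.9h.py:36: RuntimeWarning: Mean of empty slice.
  P=C[m][:,:2].astype(np.float32);r=cv2.minAreaRect(P);print(cam,m.sum(),C[m].mean(0).round(1),np.round(r[0],1),np.round(r[1],1),round(r[2],1))
  ret = um.true_divide(
```

View pics/w4.png

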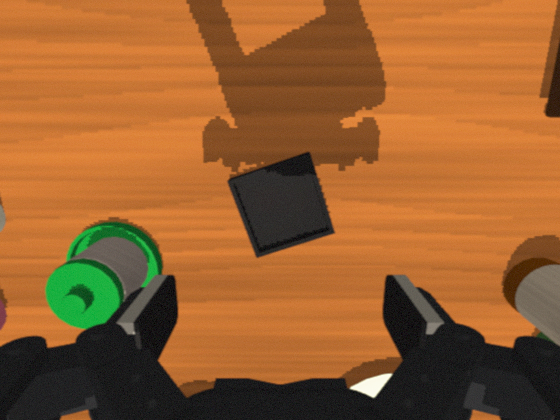

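Wrist view: the green pot sits in its stand at (105,265). The tray at (281,204) measures 72 mm at 18.7°, centre (542.9, 385). The box is at 6.2°. Go to the box with jaw yaw 96.2°.

```bash
python3 -m crank '[{"rot":[-6.3,0,0],"xyz":[0,-808,-38],"grip":85},{"rot":[-6.3,0,0],"xyz":[0,-808,-38],"grip":85},{"rot":[-6.3,0,0],"xyz":[0,-808,-38],"grip":85},{"rot":[-6.3,0,0],"xyz":[0,-808,-38],"grip":85},{"rot":[-6.3,0,0],"xyz":[0,-808,-38],"grip":85},{"rot":[-6.3,0,0],"xyz":[0,-808,-38],"grip":85},{"rot":[-6.3,0,0],"xyz":[0,-808,-38],"grip":85},{"rot":[-6.3,0,0],"xyz":[0,-808,-38],"grip":85},{"rot":[-6.3,0,0],"xyz":[0,-808,-38],"grip":85},{"rot":[-6.3,0,0],"xyz":[0,-808,-38],"grip":85},{"rot":[-6.3,0,0],"xyz":[0,-808,-38],"grip":85},{"rot":[-6.3,0,0],"xyz":[0,-808,-38],"grip":85},{"rot":[-6.3,0,0],"xyz":[0,-808,-38],"grip":85},{"rot":[-6.3,0,0],"xyz":[0,-808,-38],"grip":85},{"rot":[-6.3,0,0],"xyz":[0,-808,-38],"grip":85},{"rot":[-6.3,0,0],"xyz":[0,-808,-38],"grip":85},{"rot":[-6.3,0,0],"xyz":[0,-808,-38],"grip":85},{"rot":[-6.3,0,0],"xyz":[0,-808,-38],"grip":85},{"rot":[-6.3,0,0],"xyz":[0,-808,-38],"grip":85},{"rot":[-6.3,0,0],"xyz":[0,-808,-38],"grip":85}]'; python3 -m crank '[{"rot":[0,0,0],"xyz":[0,0,0],"grip":85},{"rot":[0,0,0],"xyz":[0,0,0],"grip":85},{"rot":[0,0,0],"xyz":[0,0,0],"grip":85}]'
python3 - <<'E'
from h import *
sq('wrist',(503.5,-423),54,68,90,45,fn='w5.png')
go(503.5,-423,40,96.2)
E
```

```text
time: 19.23
ee_pos: [501.8, -430.6, 331.2]
tool_rot: [-0.038, 0.706, 0.035, 0.706]
wrist_force: [-0.1, -1.1, 0.5]
opening: 84.5
time: 19.48
ee_pos: [503.0, -423.1, 330.5]
tool_rot: [-0.037, 0.707, 0.039, 0.705]
wrist_force: [0.1, 1.1, -0.2]
opening: 85.1
wrist 3708 [ 502.7 -423.1   62.1] [ 504.5 -423. ] [47.3 46.8] 6.6
option rot [ 0.1 -0.2 -0.1]
option rot [-179.9    0.2   -0.2]
xyz [135.7  -0.9   0.4] t 19.5333 q [-0.87  0.65  1.41 -0.    1.08 -2.55] tool y yaw 96.3
```

View pics/w5.png

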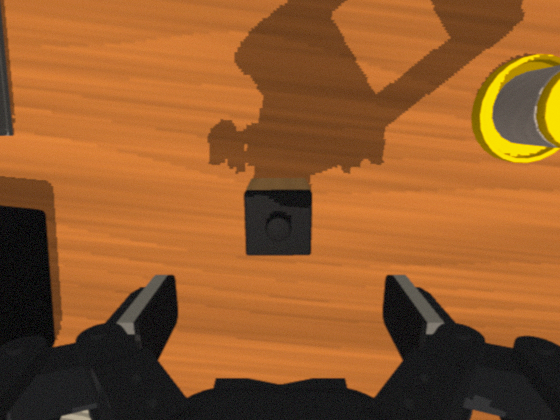

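The box at (278,222) is square to the jaws and centred, and the yellow pot is in its dish at the right edge. Grip.

```bash
python3 -m crank '[{"rot":[0,0,0],"xyz":[40,0,0],"grip":85},{"rot":[0,0,0],"xyz":[80,0,0],"grip":85},{"rot":[0,0,0],"xyz":[120,0,0],"grip":85},{"rot":[0,0,0],"xyz":[135,0,0],"grip":85},{"rot":[0,0,0],"xyz":[135,0,0],"grip":85},{"rot":[0,0,0],"xyz":[135,0,0],"grip":35},{"rot":[0,0,0],"xyz":[135,0,0],"grip":35},{"rot":[0,0,0],"xyz":[135,0,0],"grip":35},{"rot":[0,0,0],"xyz":[135,0,0],"grip":35},{"rot":[0,0,0],"xyz":[135,0,0],"grip":35},{"rot":[0,0,0],"xyz":[135,0,0],"grip":35},{"rot":[0,0,0],"xyz":[135,0,0],"grip":35},{"rot":[0,0,0],"xyz":[135,0,0],"grip":35},{"rot":[0,0,0],"xyz":[135,0,0],"grip":35}]'; python3 -m crank '[{"rot":[0,0,0],"xyz":[-20,0,0],"grip":35},{"rot":[0,0,0],"xyz":[-60,0,0],"grip":35},{"rot":[0,0,0],"xyz":[-100,0,0],"grip":35},{"rot":[0,0,0],"xyz":[-125,0,0],"grip":35},{"rot":[0,0,0],"xyz":[-125,0,0],"grip":35},{"rot":[0,0,0],"xyz":[-125,0,0],"grip":35}]'
python3 - <<'E'
from h import *
go(542.9,385,51,108.7)
E
```

```text
time: 20.7
ee_pos: [504.6, -424.1, 198.8]
tool_rot: [-0.04, 0.706, 0.038, 0.707]
wrist_force: [1.0, 0.8, 7.5]
opening: 47.4
time: 21.2
ee_pos: [504.0, -423.7, 323.4]
tool_rot: [-0.04, 0.706, 0.038, 0.706]
wrist_force: [-1.6, -0.4, -2.7]
opening: 47.4
option rot [-12.4   0.    0.2]
option rot [167.6   0.3  -0. ]
xyz [114.7 799.9 127.2] t 21.2 q [-0.87  0.66  1.42 -0.    1.06 -2.55] tool y yaw 96.3
```

```bash
python3 -m crank '[{"rot":[-12.4,0,0],"xyz":[0,800,127],"grip":35},{"rot":[-12.4,0,0],"xyz":[0,800,127],"grip":35},{"rot":[-12.4,0,0],"xyz":[0,800,127],"grip":35},{"rot":[-12.4,0,0],"xyz":[0,800,127],"grip":35},{"rot":[-12.4,0,0],"xyz":[0,800,127],"grip":35},{"rot":[-12.4,0,0],"xyz":[0,800,127],"grip":35},{"rot":[-12.4,0,0],"xyz":[0,800,127],"grip":35},{"rot":[-12.4,0,0],"xyz":[0,800,127],"grip":35},{"rot":[-12.4,0,0],"xyz":[0,800,127],"grip":35},{"rot":[-12.4,0,0],"xyz":[0,800,127],"grip":35},{"rot":[-12.4,0,0],"xyz":[0,800,127],"grip":35},{"rot":[-12.4,0,0],"xyz":[0,800,127],"grip":35},{"rot":[-12.4,0,0],"xyz":[0,800,127],"grip":35},{"rot":[-12.4,0,0],"xyz":[0,800,127],"grip":35},{"rot":[-12.4,0,0],"xyz":[0,800,127],"grip":35},{"rot":[-12.4,0,0],"xyz":[0,800,127],"grip":35},{"rot":[-12.4,0,0],"xyz":[0,800,127],"grip":35},{"rot":[-12.4,0,0],"xyz":[0,800,127],"grip":35},{"rot":[-12.4,0,0],"xyz":[0,800,127],"grip":35},{"rot":[-12.4,0,0],"xyz":[0,800,127],"grip":35}]'; python3 -m crank '[{"rot":[0,0,0],"xyz":[0,0,0],"grip":35},{"rot":[0,0,0],"xyz":[0,0,0],"grip":35},{"rot":[0,0,0],"xyz":[0,0,0],"grip":35}]'
python3 - <<'E'
from h import *
go(542.9,385,49.8,108.7)
E
```

```text
time: 22.87
ee_pos: [541.0, 390.1, 318.4]
tool_rot: [-0.115, 0.699, 0.117, 0.696]
wrist_force: [-0.1, -0.6, -1.9]
opening: 47.4
time: 23.12
ee_pos: [541.7, 384.7, 318.8]
tool_rot: [-0.115, 0.7, 0.114, 0.695]
wrist_force: [0.1, 0.1, -1.9]
opening: 47.0
option rot [-0.  -0.4  0. ]
option rot [1.8e+02 1.0e-01 6.0e-01]
xyz [114.  -0.   2.] t 23.1167 q [ 0.45  0.68  1.4   0.    1.07 -1.45] tool y yaw 108.7
```

```bash
python3 -m crank '[{"rot":[0,0,0],"xyz":[38,0,1],"grip":35},{"rot":[0,0,0],"xyz":[76,0,1],"grip":35},{"rot":[0,0,0],"xyz":[95,0,1],"grip":35},{"rot":[0,0,0],"xyz":[103,0,1],"grip":35},{"rot":[0,0,0],"xyz":[103,0,1],"grip":35},{"rot":[0,0,0],"xyz":[103,0,1],"grip":35}]'
python3 - <<'E'
from h import *
snap('scene','s2.png');go(542.9,385,49.8,108.7)
im=cv2.imread('pics/s2.png')[240:390,280:480];cv2.imwrite('pics/s2c.png',cv2.resize(im,None,fx=4,fy=4,interpolation=cv2.INTER_CUBIC))
E
```

```text
time: 23.62
ee_pos: [543.9, 385.0, 218.3]
tool_rot: [-0.114, 0.698, 0.114, 0.697]
wrist_force: [1.4, -0.2, -1.7]
opening: 47.6
option rot [-0.1  0.  -0. ]
option rot [ 1.799e+02 -1.000e-01 -1.000e-01]
xyz [14.6  0.  -1.4] t 23.6667 q [ 0.45  0.81  1.44  0.    0.88 -1.45] tool y yaw 108.6
```

View pics/s2c.png

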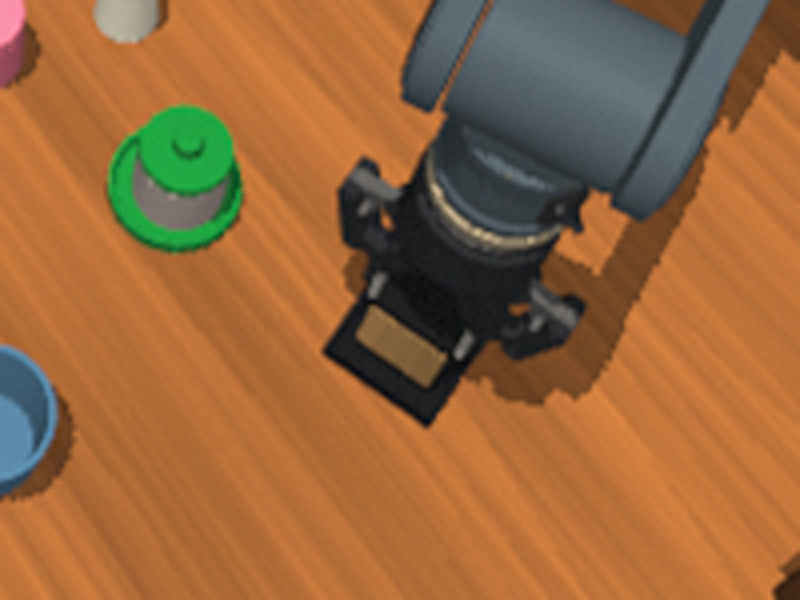

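The box (400,345) is parallel to the tray and over it. Lower it.

```bash
python3 -m crank '[{"rot":[0,0,0],"xyz":[3,0,-1],"grip":35},{"rot":[0,0,0],"xyz":[6,0,-1],"grip":35},{"rot":[0,0,0],"xyz":[8,0,-1],"grip":35},{"rot":[0,0,0],"xyz":[10,0,-1],"grip":35},{"rot":[0,0,0],"xyz":[12,0,-1],"grip":35},{"rot":[0,0,0],"xyz":[13,0,-1],"grip":35},{"rot":[0,0,0],"xyz":[13.5,0,-1],"grip":35},{"rot":[0,0,0],"xyz":[13.5,0,-1],"grip":35}]'
```

```text
time: 24.33
ee_pos: [542.2, 385.7, 204.9]
tool_rot: [-0.115, 0.698, 0.115, 0.697]
wrist_force: [-0.4, -0.1, 1.4]
opening: 47.4
```

Contact at the expected 204.8. Release and rise, then check everything.

```bash
python3 -m crank '[{"rot":[0,0,0],"xyz":[0.8,0,0],"grip":35},{"rot":[0,0,0],"xyz":[0.8,0,0],"grip":35},{"rot":[0,0,0],"xyz":[0.8,0,0],"grip":85},{"rot":[0,0,0],"xyz":[0.8,0,0],"grip":85},{"rot":[0,0,0],"xyz":[0.8,0,0],"grip":85},{"rot":[0,0,0],"xyz":[0.8,0,0],"grip":85},{"rot":[0,0,0],"xyz":[0.8,0,0],"grip":85},{"rot":[0,0,0],"xyz":[0.8,0,0],"grip":85},{"rot":[0,0,0],"xyz":[-30,0,0],"grip":85},{"rot":[0,0,0],"xyz":[-70,0,0],"grip":85},{"rot":[0,0,0],"xyz":[-110,0,0],"grip":85},{"rot":[0,0,0],"xyz":[-150,0,0],"grip":85},{"rot":[0,0,0],"xyz":[-190,150,-150],"grip":85},{"rot":[0,0,0],"xyz":[-190,150,-150],"grip":85},{"rot":[0,0,0],"xyz":[-190,150,-150],"grip":85},{"rot":[0,0,0],"xyz":[-190,150,-150],"grip":85},{"rot":[0,0,0],"xyz":[-190,150,-150],"grip":85},{"rot":[0,0,0],"xyz":[-190,150,-150],"grip":85},{"rot":[0,0,0],"xyz":[-190,150,-150],"grip":85},{"rot":[0,0,0],"xyz":[-190,150,-150],"grip":85}]'
python3 - <<'E'
from h import *
im,d=snap('top','top1.png'); C=cloud('top',d); hsv=cv2.cvtColor(im,cv2.COLOR_RGB2HSV).astype(int); h,s,v=[hsv[...,i] for i in range(3)]
for n,g,lo,hi,col in [('red',(445.4,13.5),55,72,(s>150)&((h<6)|(h>172))),('green',(600,235.3),55,72,(s>120)&(h>40)&(h<90)),('yel',(404.5,-234.3),55,72,(s>150)&(h>22)&(h<36)),('box',(542.9,385),58,74,v<90),('salt',(549,116),35,85,v>0),('empty',(547,-114),35,85,v>0)]:
    m=(np.hypot(C[...,0]-g[0],C[...,1]-g[1])<50)&(C[...,2]>lo)&(C[...,2]<hi)&(d>0)&col
    if not m.any(): print(n,'none');continue
    P=C[m]; r=cv2.minAreaRect(P[:,:2].astype(np.float32)); A=np.c_[P[:,:2]-P[:,:2].mean(0),np.ones(len(P))]; k=np.linalg.lstsq(A,P[:,2],rcond=None)[0]
    print(n,m.sum(),P.mean(0).round(1),np.round(r[0],1),round(r[2],1),'tilt deg',np.degrees(np.arctan(k[:2])).round(1))
snap('scene','s3.png')
E
```

```text
time: 26.0
ee_pos: [352.4, 479.8, 395.0]
tool_rot: [-0.115, 0.698, 0.115, 0.697]
wrist_force: [0.6, 0.6, 0.4]
opening: 85.1
red 374 [442.1  11.4  66.3] [442.3  11.8] 0.9 tilt deg [-0.  -0.7]
green 315 [597.8 235.5  66.4] [598.1 235.3] 90.0 tilt deg [-0.3 -0.7]
yel 365 [ 401.7 -234.5   66. ] [ 402.  -235.2] 1.3 tilt deg [-0.1  0.3]
box 316 [540.2 383.1  68.2] [541.  383.4] 19.3 tilt deg [-0.6  1.1]
salt 178 [549.1 116.2  65.8] [551.4 117.9] 20.4 tilt deg [21.8 15. ]
empty 126 [ 546.2 -114.6   47. ] [ 543.5 -112. ] 2.0 tilt deg [-0.5  2.5]
```

View pics/s3.png

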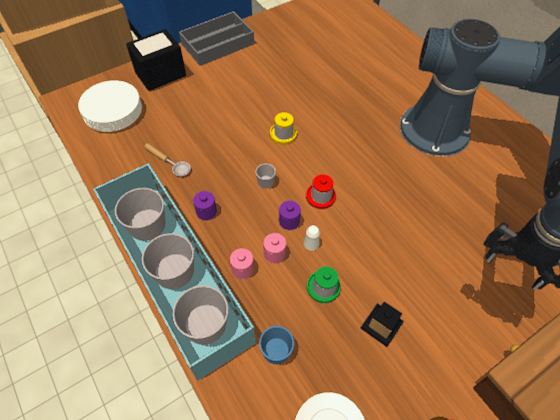

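View pics/top1.png

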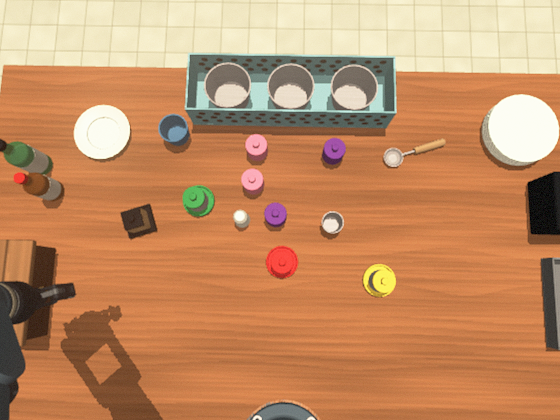

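Both views show all four seated in their own stands: red (282,262), green (195,199), yellow (381,281) and the box (138,221). Lid heights are 66 mm (pots) and 68 mm (box), as they should be on a 6 mm floor. The bystanders have not moved and the arm is clear.

```bash
python3 -c "
from station import manip; print(manip.hand_in())"
```

```text
the job is handed in; nothing more can be done
None
```

I put the red, green and yellow pots in the round stands of their lid colours and the toothpick box in the square black stand. Each was lowered until it touched, then released. The job was handed in with the clock at about 26 s of the 112 s allowed; the hand-in reports no verdict.

- **Placing:** The final top camera check put the pot lids at 66 mm and the box lid at 68 mm, which is what sitting on the 6 mm stand floor gives. They were within about 4 mm of the stand centres. Tilts came out at 1.1° or less, and the box was about 0.6° off the tray's direction.
- **Bystanders:** The salt shaker and empty pot measured within 1 mm of where they started. The pink and purple look-alikes were not touched, and the arm ended clear of everything.
- **Disagreements:** The wrist camera put the red and yellow lids 2–6 mm nearer the robot than the stand centres, and the top camera 3 mm nearer. That is well inside the 9 mm clearance, so I left them. The tilt figure for the salt shaker (about 20°) comes from its rounded top; in the pictures it stands upright.

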